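# Lay the box file down against the bookend

## Task

Tip the standing box file over where it stands, by pushing it near its top, so that it falls flat on its broad side towards the metal bookend. Then slide it along the desk until its top end is square and flush against the bookend's plate, press it there snugly but gently for a moment, and let go. Do not force the bookend, and leave the other things on the desk where they are.

Things in the scene. Friction and masses are not known exactly. Their poses are not given: they have to be found in the camera images.
- box_file: grey cloth-covered box file, 160 (own x) x 80 (own y) x 200 (own z) mm, 0.45 to 0.9 kg, balance point at its middle; starts upright on its 160 x 80 foot. Origin: centre of the foot; z to the top end; narrow spine with paper label on -x; broad side +y looks roughly to the bookend and has to end face down, z towards the bookend. Friction and weight vary (2 to 8 N to slide it)
- file_top (a point): centre of the box file's top end, 200 mm from its origin along z; this end goes against the bookend. Pushed near the top on its -y side, the box tips over its lower +y edge and falls by itself once it leans more than about 0.4 rad; pushed low it only slides
- file_foot (a point): centre of the box file's foot (its origin); once the box lies down this 160 x 80 mm face is upright, its middle 40 mm above the desk: the place to push. Pushed at the middle the box keeps its heading, so a crooked box jams with one corner on the plate; pushed 50 mm left or right of the middle it turns
- bookend: plain steel bookend screwed to the desk (immovable): upright plate 150 mm wide (x), 120 high, 6 thick; foot and gussets behind it on +y. Origin: middle of the lower edge of the plate's front face; y points into the plate, the box comes from -y. Snug: the box bears on it with 3 N or more; 20 N would bend it. All is rigid, 1 to 2 mm too far is too much: feel for it slowly
- bookend_face (a point): point of the bookend's front face, mid-width, 40 mm above the desk; axes as the bookend's
- ink_bottle: square dark ink bottle, 48 x 48 x 56 mm, loose bystander; origin centre of its underside
- clip_tin: round tin, 68 mm across, 30 mm high, loose bystander; origin centre of its underside
- eraser: eraser 23 x 50 x 12 mm, loose bystander; origin centre of its underside
- binder_clip: black binder clip 29 x 32 x 33 mm beside the bookend, loose bystander; origin centre of its underside

How it is judged (in metres and radians):
On the way, in this order (a step that is already met when the one before it is completed fails the run):
1. the box file lies still on its +y broad side (angle between box_file's own y axis and vertical above 3.05 rad and angular speed of box_file below 0.3 rad/s), for 0.2 s.
2. its top end is pressed snugly and squarely on the bookend's plate (3 N or more for 0.3 s) (contact force between box_file and bookend above 3 N and angle between the z axis of box_file and the y axis of bookend, either way round below 0.03 rad), for 0.3 s.
At the end, for the whole second after the job is handed in: The box file lies still on its +y broad side, its top end square to the bookend's plate within 0.03 rad, within 4 mm of it, and within 60 mm of its middle sideways (angle between box_file's own y axis and vertical above 3.05 rad and angle between the z axis of box_file and the y axis of bookend, either way round below 0.03 rad and y of file_top in the frame of bookend_face above -0.004 m and x of file_top in the frame of bookend_face between -0.06 and 0.06 m and linear speed of box_file below 0.01 m/s); the robot touches nothing.
It fails at once if the bookend is pressed with more than 20 N (contact force between anything else and bookend above 20 N).
It fails at once if the box file is shoved along upright by more than 40 mm instead of being tipped where it stands (angle between box_file's own z axis and vertical below 0.1 rad and distance of file_foot from where it was at the start of the episode above 0.04 m).
It fails at once if a bystander is moved more than 10 mm (distance of any of ink_bottle, clip_tin, eraser, binder_clip from where it was at the start of the episode above 0.01 m).
It also fails if it takes over 72 s, if anything falls off the work surface, if the arm or the gripper's body presses on something with over 40 N, if the wrist force passes 120 N, or if a joint passes its speed limit or range.

## Robot

A 7-joint arm with a two-finger parallel gripper is mounted at the origin on a cart in front of the work surface, level with it; the furniture and walls round the work are solid. World frame = base frame: x ahead of the robot, y to its left, z up, the work surface at z = 0. Lengths are in mm, angles in rad, forces in N, time in s.
With the tool pointing down it reaches from about 425 to 825 mm from the base axis. Payload 3.6 kg.
Tool frame: the origin (TCP) lies between the finger pads; the fingertips stand 17 mm ahead of it and the grasp point (between the pads) lies 2 mm behind it; z points along the fingers, y is the direction in which the jaws open and shut (so a half turn about z gives the same grasp; the last joint's range is limited). The gripper opens to 93 mm and grips with 3 to 60 N. Pads are 15 mm wide; open, the fingers measure 128 mm over their backs; the gripper's body (75 mm by 188 mm) begins 65 mm behind the grasp point.
Start: joints at [1.256, 0.615, -0.013, 1.423, 0.008, 1.103, -0.04], TCP at [185.133, -623.048, 235.64] pointing down, gripper open.
Joint ranges: [-3.12, 3.12], [-0.3, 2.06], [-1.34, 1.32], [0.26, 2.42], [-1.36, 4.5], [0.01, 1.98], [-2.84, 2.84]. Speed limits (rad/s): [2.79, 2.79, 3.14, 3.14, 3.14, 3.14, 3.14].

## Interface

Orientations are given as a rotation vector (axis times angle).
In Python, from cell import ctrl gives the robot as it stands.
- The arm moves only by the tool send_rows, never from a script. Its argument "rows" is a list of rows, each an object of numbers: "x", "y", "z": the shift along the world's x, y, z in mm; "wx", "wy", "wz": the turn, a rotation vector about the world's x, y, z in rad; "claw": the finger opening in mm, from 0 to 93. A call has 1 to 8 rows; each row is the pose to reach, as a shift and turn from the pose measured when the call began; what a row does not reach only later rows make up. A row lasts 1/12 s, in which the tool goes at most 41.7 mm and 7.16 degrees, less where a joint would pass 70% of its speed; a pose out of reach is approached as far as the arm can. A call with a gripper value outside its range is refused whole. The fingers move at their own pace and stop on an object; "grip_force" is the grip in N (left out, the last holds). Time passes only in rows, so rows that repeat a pose let the fingers close. It gives the time, the measured TCP pose, the force and the opening at its end, in the units of the state.
- ctrl.sense(): the state, without advancing time (a new reading comes with each control period).
- ctrl.get_image(name): name is "scene" or "top" or "wrist"; returns a dict with "image" (480x640x3 uint8, blue, green, red), "z_map" (480x640 float32, mm along the optical axis (not along the pixel's ray), 0 where there is no reading), "mtx" (3x3 intrinsics, pixels), "D" ([k1, k2, p1, p2, k3] as OpenCV has them; the pictures are not rectified), "world_from_camera" (4x4, takes a point from camera to world coordinates); the wrist camera has in their place "mount" (4x4, takes a point from camera to tool coordinates, whose origin is the TCP and whose axes are the flange's). Camera axes: x right, y down, z forward; pixel columns grow to the right and rows downward; lengths in mm; the calibration is good to about 2 mm. A picture is of the moment at which its call begins: read the wrist's pose just before it.
- ctrl.close_job(): hands the job in, once; it reports no verdict.
The state is a dict: "t": time; "qpos": joint angles; "joint_velocities": joint speeds; "tau": joint torques, N m; "eef_pos": TCP position; "tool_rot": TCP orientation; "force": force on the tool from outside, world axes, zero at the start; "moment": the same for the moment, N m; "grip_width": finger opening in mm.
Only numpy, scipy, OpenCV 4.12 (cv2) and the standard library are available. Lean on these libraries where they do the work, as an engineer would, in place of code of your own. Each camera call takes 0.05 s, during which the arm holds its last target. There are 200 camera calls.

## Working session

There is one attempt and no reset: what is moved stays moved. The work goes in short steps, Python scripts to look and compute and a tool call to move; the robot and the scene stay as the last step left them, time stands still between calls to the robot, and variables do not carry over. Pictures are saved under pics/ and viewed, about 8 in all and at most 12, crops included, and the job is handed in when it is done.

Besides the shell and the picture viewer there is one more tool, called after ">>>" in YAML: its name, and indented under it one key for each argument. send_rows: Moves the arm, as the interface text tells. Its arguments: {"type":"object","properties":{"rows":{"type":"array"},"grip_force":{"type":"number"}},"required":["rows"]}

```bash
mkdir -p pics
cat > h.py <<'E'
import numpy as np, cv2
from cell import ctrl
def cloud(name):
    d=ctrl.get_image(name); z=d["z_map"].astype(float); K=np.array(d["mtx"]);D=np.array(d["D"])
    v,u=np.mgrid[0:480,0:640]
    p=cv2.undistortPoints(np.stack([u,v],-1).reshape(-1,1,2).astype(np.float64),K,D).reshape(480,640,2)
    P=np.dstack([p[...,0]*z,p[...,1]*z,z,np.ones_like(z)])
    W=(P@np.array(d["world_from_camera"]).T)[...,:3]; W[z==0]=np.nan
    return d["image"],W
E
python3 - <<'E'
from h import *
s=ctrl.sense(); print({k:np.round(v,3) for k,v in s.items()})
for n in("scene","top"):
    im,W=cloud(n); cv2.imwrite(f"pics/{n}0.png",im); np.save(n+"0.npy",W)
E
```

```text
{'t': np.float64(0.0), 'qpos': array([ 1.255,  0.616, -0.013,  1.425,  0.008,  1.103, -0.04 ]), 'joint_velocities': array([-0.   , -0.001,  0.001,  0.   ,  0.002,  0.   ,  0.   ]), 'tau': array([-0.0000e+00, -4.5893e+01,  2.0900e-01, -1.6574e+01, -6.1000e-02,
        2.1000e-02,  0.0000e+00]), 'eef_pos': array([ 184.917, -622.352,  234.5  ]), 'tool_rot': array([-3.106e+00, -4.520e-01,  1.000e-03]), 'force': array([-0.105, -0.085,  0.367]), 'moment': array([-0.031, -0.015, -0.085]), 'grip_width': np.float64(92.552)}
```

View pics/top0.png

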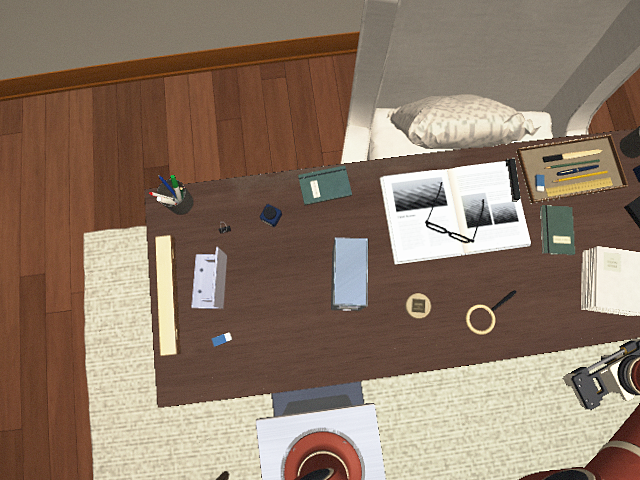

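View pics/scene0.png

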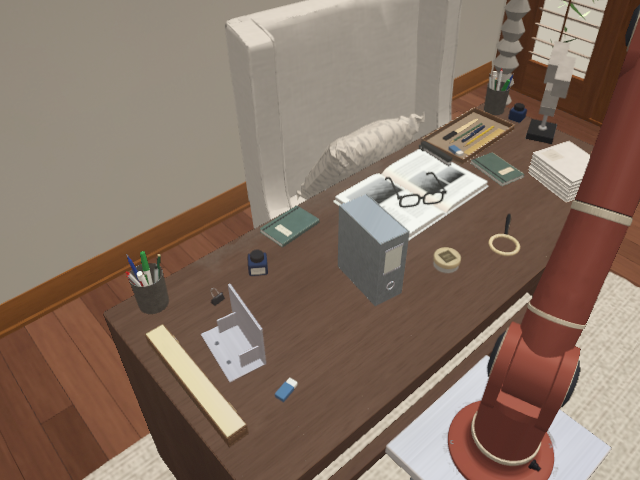

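Run:
```python
from h import *
W=np.load("top0.npy")
for r in range(20,480,40): print([ (tuple(np.round(W[r,c]).astype(int)) if W[r,c,0]==W[r,c,0] else None) for c in range(40,640,80)])
z=W[...,2]
m=(z>8)&(z<400)
n,l,st,ce=cv2.connectedComponentsWithStats(m.astype(np.uint8))
for i in range(1,n):
    if st[i,4]>60:
        Q=W[l==i]; print(i,st[i],np.round(Q.min(0)),np.round(Q.max(0)),np.round(np.median(Q,0)))
```

```text
[(np.int64(1674), np.int64(889), np.int64(-234)), (np.int64(1683), np.int64(598), np.int64(-313)), (np.int64(1673), np.int64(282), np.int64(-365)), (np.int64(1680), np.int64(-48), np.int64(-438)), (np.int64(1678), np.int64(-402), np.int64(-496)), (np.int64(1150), np.int64(-488), np.int64(165)), (np.int64(1114), np.int64(-706), np.int64(181)), (np.int64(1088), np.int64(-936), np.int64(187))]
[(np.int64(1682), np.int64(1036), np.int64(-485)), (np.int64(1670), np.int64(698), np.int64(-553)), (np.int64(1660), np.int64(346), np.int64(-620)), (np.int64(1659), np.int64(-25), np.int64(-699)), (np.int64(1079), np.int64(-253), np.int64(122)), (np.int64(1126), np.int64(-525), np.int64(1)), (np.int64(1092), np.int64(-775), np.int64(8)), (np.int64(1020), np.int64(-976), np.int64(87))]
[(np.int64(1629), np.int64(1168), np.int64(-712)), (np.int64(1563), np.int64(765), np.int64(-709)), (np.int64(1510), np.int64(381), np.int64(-719)), (np.int64(1452), np.int64(0), np.int64(-711)), (np.int64(1062), np.int64(-268), np.int64(-77)), (np.int64(983), np.int64(-493), np.int64(13)), (np.int64(1062), np.int64
[... 4779 characters left out ...]
7.  44.] [501. 357.  34.]
130 [ 331  238   38   72 2543] [ 396. -181.    8.] [564. -77. 206.] [ 473. -127.  198.]
134 [ 582  246   58   70 3601] [ 274. -935.    8.] [ 474. -764.   80.] [ 375. -836.   71.]
135 [202 248  25  60 700] [451. 191.   8.] [596. 262. 125.] [522. 205.  76.]
167 [476 291  40  23 123] [ 338. -591.    8.] [ 389. -473.   16.] [ 364. -547.   10.]
169 [406 293  25  25 498] [ 354. -345.   17.] [ 420. -279.   36.] [ 386. -311.   28.]
188 [212 332  19  15 143] [351. 201.   8.] [384. 250.  18.] [368. 226.  12.]
189 [ 562  339   78   71 2448] [ 123. -694.  214.] [ 241. -523.  400.] [ 183. -581.  343.]
195 [ 284  431   78   49 2904] [-32. -99.   8.] [ 99.  99. 300.] [56. -8. 20.]
```

Run:
```python
from h import *
W=np.load("top0.npy").reshape(-1,3); S=np.load("scene0.npy").reshape(-1,3)
def sel(P,lo,hi): return P[np.all((P>lo)&(P<hi),1)]
for n,P in(("top",W),("scene",S)):
    b=sel(P,[380,-200,185],[580,-60,215]); 
    r=cv2.minAreaRect(b[:,:2].astype(np.float32)); print(n,"box",r,len(b),np.median(b[:,2]))
    for lo,hi in((15,60),(60,115),(15,115)):
        b=sel(P,[420,150,lo],[620,300,hi])
        if len(b)<20: continue
        for k in range(6):
            c=np.polyfit(b[:,0],b[:,1],1); res=b[:,1]-np.polyval(c,b[:,0]); b=b[abs(res)<max(3,2*res.std())]
        print(n,"plate",lo,hi,c,np.polyval(c,520),b.min(0),b.max(0),len(b),res.std())
```

```text
top box ((479.96160888671875, -129.19589233398438), (79.72793579101562, 160.48097229003906), 81.12625122070312) 2305 197.98477720995334
top plate 15 60 [-1.68372389e-01  2.91574426e+02] 204.0207839431277 [450.51051364 191.75145721  15.0544992 ] [596.18845846 218.34584768  59.98652162] 199 0.5559067635037744
top plate 60 115 [-1.68036942e-01  2.91347945e+02] 203.9687349757832 [450.67076871 190.63680647  60.43737062] [595.05814107 217.40158093 114.89658258] 265 0.5701773727878734
top plate 15 115 [-1.68180566e-01  2.91444945e+02] 203.99105026456795 [450.51051364 190.63680647  15.0544992 ] [596.18845846 218.34584768 114.89658258] 464 0.564721445692699
scene box ((482.52490234375, -130.82997131347656), (85.80050659179688, 165.57156372070312), 81.57748413085938) 1978 198.99598544750887
scene plate 15 60 [-1.04179127e-01  2.71061555e+02] 216.88840898358674 [449.32022544 195.29283612  15.15169268] [598.92870913 243.34352382  59.59325632] 584 11.076180096941219
scene plate 60 115 [-1.62126856e-01  2.92649663e+02] 208.3436973710206 [450.71218911 194.6630887   60.4519588 ] [599.87087293 221.17830937 114.73580112] 447 0.6628092548498269
scene plate 15 115 [-1.58291914e-01  2.90717607e+02] 208.4058116189955 [449.32022544 194.6630887   15.15169268] [599.87087293 221.32961273 114.73580112] 768 0.9573621304413187
```

>>> send_rows:
  rows:
    - {"x":20,"y":28,"wz":0.1}
    - {"x":40,"y":56,"wz":0.2}
    - {"x":60,"y":84,"wz":0.3}
    - {"x":80,"y":112,"wz":0.4}
    - {"x":100,"y":140,"wz":0.5}
    - {"x":120,"y":168,"wz":0.6}
    - {"x":140,"y":196,"wz":0.7}
    - {"x":160,"y":224,"wz":0.8}

```text
$.rows[0]: bad value
```

>>> send_rows:
  rows:
    - {"x":20,"y":28,"z":0,"wx":0,"wy":0,"wz":0.1,"claw":93}
    - {"x":40,"y":56,"z":0,"wx":0,"wy":0,"wz":0.2,"claw":93}
    - {"x":60,"y":84,"z":0,"wx":0,"wy":0,"wz":0.3,"claw":93}
    - {"x":80,"y":112,"z":0,"wx":0,"wy":0,"wz":0.4,"claw":93}
    - {"x":100,"y":140,"z":0,"wx":0,"wy":0,"wz":0.5,"claw":93}
    - {"x":120,"y":168,"z":0,"wx":0,"wy":0,"wz":0.6,"claw":93}
    - {"x":140,"y":196,"z":0,"wx":0,"wy":0,"wz":0.7,"claw":93}
    - {"x":160,"y":224,"z":0,"wx":0,"wy":0,"wz":0.8,"claw":93}

```text
t: 0.77
eef_pos: [345.4, -396.7, 234.4]
tool_rot: [-2.681, -1.632, 0.002]
force: [-0.1, -0.2, -0.3]
grip_width: 92.9
```

>>> send_rows:
  rows:
    - {"x":20,"y":30,"z":0,"wx":0,"wy":0,"wz":0.06,"claw":93}
    - {"x":40,"y":60,"z":0,"wx":0,"wy":0,"wz":0.12,"claw":93}
    - {"x":60,"y":90,"z":0,"wx":0,"wy":0,"wz":0.18,"claw":93}
    - {"x":80,"y":120,"z":0,"wx":0,"wy":0,"wz":0.24,"claw":93}
    - {"x":100,"y":150,"z":0,"wx":0,"wy":0,"wz":0.3,"claw":93}
    - {"x":119,"y":176,"z":-15,"wx":0,"wy":0,"wz":0.327,"claw":93}
    - {"x":120,"y":179,"z":-40,"wx":0,"wy":0,"wz":0.327,"claw":93}
    - {"x":120,"y":179,"z":-51,"wx":0,"wy":0,"wz":0.327,"claw":93}

```text
t: 1.43
eef_pos: [465.6, -214.1, 181.3]
tool_rot: [-2.371, -2.052, 0.003]
force: [-0.7, -1.2, 0.1]
grip_width: 92.8
```

Run:
```python
from h import *
s=ctrl.sense(); print({k:np.round(v,3) for k,v in s.items()})
from scipy.spatial.transform import Rotation as R
y=R.from_rotvec(s["tool_rot"]).as_matrix()[:,1]; print(np.arctan2(y[1],y[0]))
```

```text
{'t': np.float64(1.433), 'qpos': array([ 0.635,  0.494, -0.36 ,  1.875,  0.228,  0.819,  0.013]), 'joint_velocities': array([-0.015,  0.159,  0.114,  0.149,  0.108, -0.285, -0.072]), 'tau': array([-1.7170e+00, -3.7779e+01, -4.0060e+00, -1.4144e+01, -2.3100e-01,
       -1.0900e-01, -3.6000e-02]), 'eef_pos': array([ 465.643, -214.104,  181.305]), 'tool_rot': array([-2.371, -2.052,  0.003]), 'force': array([-0.696, -1.245,  0.126]), 'moment': array([-0.119, -0.039,  0.008]), 'grip_width': np.float64(92.789)}
-0.14378348712654876
```

>>> send_rows:
  rows:
    - {"x":1,"y":8,"z":2,"wx":0,"wy":0,"wz":-0.01,"claw":93}
    - {"x":2,"y":16,"z":2,"wx":0,"wy":0,"wz":-0.01,"claw":93}
    - {"x":3.5,"y":22,"z":2,"wx":0,"wy":0,"wz":-0.01,"claw":93}
    - {"x":4.5,"y":28,"z":2,"wx":0,"wy":0,"wz":-0.01,"claw":93}
    - {"x":5,"y":34,"z":2,"wx":0,"wy":0,"wz":-0.01,"claw":93}
    - {"x":6,"y":40,"z":2,"wx":0,"wy":0,"wz":-0.01,"claw":93}
    - {"x":7,"y":46,"z":2,"wx":0,"wy":0,"wz":-0.01,"claw":93}
    - {"x":8,"y":52,"z":2,"wx":0,"wy":0,"wz":-0.01,"claw":93}

```text
t: 2.1
eef_pos: [474.2, -163.0, 184.1]
tool_rot: [-2.385, -2.04, 0.002]
force: [-0.8, -2.3, 2.1]
grip_width: 93.1
```

>>> send_rows:
  rows:
    - {"x":1,"y":6,"z":0,"wx":0,"wy":0,"wz":0,"claw":93}
    - {"x":2,"y":12,"z":0,"wx":0,"wy":0,"wz":0,"claw":93}
    - {"x":3,"y":18,"z":0,"wx":0,"wy":0,"wz":0,"claw":93}
    - {"x":4,"y":24,"z":0,"wx":0,"wy":0,"wz":0,"claw":93}
    - {"x":5,"y":30,"z":0,"wx":0,"wy":0,"wz":0,"claw":93}
    - {"x":6,"y":36,"z":0,"wx":0,"wy":0,"wz":0,"claw":93}
    - {"x":7,"y":42,"z":0,"wx":0,"wy":0,"wz":0,"claw":93}
    - {"x":7,"y":48,"z":0,"wx":0,"wy":0,"wz":0,"claw":93}

```text
t: 2.77
eef_pos: [481.1, -113.7, 183.8]
tool_rot: [-2.383, -2.04, 0.003]
force: [0.5, -0.1, 0.3]
grip_width: 93.1
```

```bash
cat > b.py <<'E'
from h import *
im,W=cloud("top"); W=W.reshape(-1,3)
cv2.imwrite("pics/last.png",im)
P=W[(W[:,0]>330)&(W[:,0]<650)&(W[:,1]>-230)&(W[:,1]<215)]
print("tip z",np.round(np.histogram(P[P[:,2]>25,2],bins=range(20,320,20))[0]))
print(ctrl.sense()["t"])
E
python3 b.py
```

```text
tip z [  62   83   96   99  172   54    3   48 1202  699    0    0   87  367]
2.8167
```

Force has vanished but the box still seems up; push on a little.

>>> send_rows:
  rows:
    - {"x":1,"y":6,"z":0,"wx":0,"wy":0,"wz":0,"claw":93}
    - {"x":2,"y":12,"z":0,"wx":0,"wy":0,"wz":0,"claw":93}
    - {"x":3,"y":18,"z":0,"wx":0,"wy":0,"wz":0,"claw":93}
    - {"x":4,"y":24,"z":0,"wx":0,"wy":0,"wz":0,"claw":93}
    - {"x":5,"y":30,"z":0,"wx":0,"wy":0,"wz":0,"claw":93}
    - {"x":5,"y":30,"z":0,"wx":0,"wy":0,"wz":0,"claw":93}
    - {"x":5,"y":30,"z":0,"wx":0,"wy":0,"wz":0,"claw":93}

```text
t: 3.4
eef_pos: [486.2, -81.8, 183.9]
tool_rot: [-2.38, -2.043, 0.001]
force: [-0.6, 0.4, -0.1]
grip_width: 93.0
```

```bash
python3 b.py
```

```text
tip z [  80  129 2318 1347  166   42    0    0    0    0    0    0   71  319]
3.45
```

>>> send_rows:
  rows:
    - {"x":-5,"y":-30,"z":0,"wx":0,"wy":0,"wz":0,"claw":93}
    - {"x":-10,"y":-60,"z":0,"wx":0,"wy":0,"wz":0,"claw":93}
    - {"x":-15,"y":-90,"z":0,"wx":0,"wy":0,"wz":0,"claw":93}
    - {"x":-19,"y":-115,"z":0,"wx":0,"wy":0,"wz":0,"claw":93}
    - {"x":-19,"y":-115,"z":0,"wx":0,"wy":0,"wz":0,"claw":93}

```text
t: 3.87
eef_pos: [465.0, -204.9, 183.4]
tool_rot: [-2.394, -2.03, 0.008]
force: [0.8, -1.4, -0.6]
grip_width: 93.2
```

```bash
cat > m.py <<'E'
from h import *
from scipy.spatial.transform import Rotation as R
import sys
for n in ("top","scene"):
    im,W=cloud(n); cv2.imwrite(f"pics/{n}_{sys.argv[1]}.png",im)
    W=W.reshape(-1,3)
    P=W[(W[:,0]>370)&(W[:,0]<630)&(W[:,1]>-180)&(W[:,1]<194)&(W[:,2]>68)&(W[:,2]<90)]
    r=cv2.minAreaRect(P[:,:2].astype(np.float32)); print(n,r,len(P),np.median(P[:,2]))
s=ctrl.sense(); y=R.from_rotvec(s["tool_rot"]).as_matrix()[:,1]
print(np.round(s["eef_pos"],1),"yaw",np.arctan2(y[1],y[0]),np.round(s["force"],2),s["t"])
E
python3 m.py 1
```

```text
top ((509.85888671875, 56.756561279296875), (294.43658447265625, 160.28582763671875), 80.59647369384766) 4665 79.1651593806348
scene ((513.0877075195312, 55.87458038330078), (298.2940673828125, 167.23329162597656), 81.02993774414062) 4769 80.13962449505459
[ 466.5 -198.7  183.6] yaw -0.15645288812835265 [ 0.75 -0.09  0.73] 3.9667
```

```bash
python3 - <<'E'
s=open("m.py").read()
s=s.replace("&(W[:,1]<194)","&((W[:,1]-203.4)*.986+(W[:,0]-523.5)*.166<-float(sys.argv[2]))")
s=s.replace('    r=cv2','''    n_=np.array([.166,.986]);t_=np.array([.986,-.166]);Q=P[:,:2]-[523.5,203.4]
    N=Q@n_;T=Q@t_;bins=np.arange(np.percentile(T,3),np.percentile(T,97),6)
    for nm,f in(("top",np.max),("foot",np.min)):
        ex=np.array([[t+3,f(N[(T>=t)&(T<t+6)])] for t in bins[:-1]]);c=np.polyfit(ex[:,0],ex[:,1],1);print(nm,np.round(c,4))
    print("sideways",np.percentile(T,1),np.percentile(T,99))
    r=cv2''')
open("m.py","w").write(s)
E
python3 m.py 2 15
```

```text
top [ 2.60000e-03 -9.49889e+01]
foot [ 5.700000e-03 -2.927196e+02]
sideways -66.97395958975002 89.3689200832239
top ((502.4861755371094, 10.337577819824219), (200.59332275390625, 160.61776733398438), 80.39767456054688) 4647 79.1048411728691
top [-5.20000e-03 -9.48565e+01]
foot [ 1.650000e-02 -2.942624e+02]
sideways -66.37583289604663 93.31222246117201
scene ((505.59912109375, 9.357460021972656), (203.00767517089844, 166.56214904785156), 81.13568878173828) 4773 80.12918276590528
[ 467.2 -196.2  183.9] yaw -0.15147986790732754 [0.6  0.45 0.06] 4.0667
```

View pics/top_1.png

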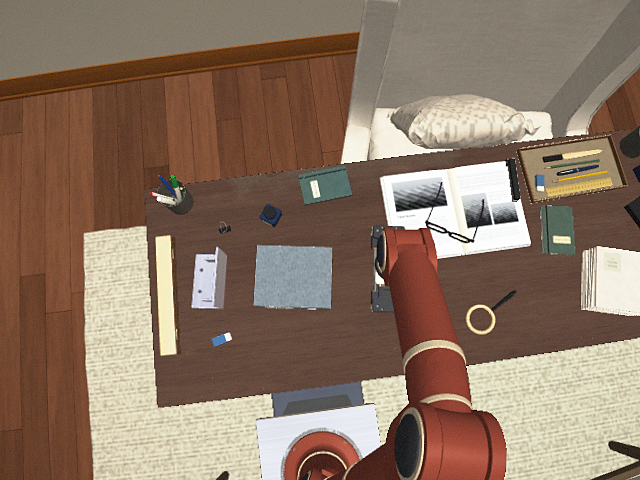

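>>> send_rows:
  rows:
    - {"x":0,"y":0,"z":-35,"wx":0,"wy":0,"wz":-0.012,"claw":93}
    - {"x":0,"y":0,"z":-70,"wx":0,"wy":0,"wz":-0.012,"claw":93}
    - {"x":0,"y":0,"z":-105,"wx":0,"wy":0,"wz":-0.012,"claw":93}
    - {"x":3,"y":20,"z":-135,"wx":0,"wy":0,"wz":-0.012,"claw":93}
    - {"x":7,"y":40,"z":-145,"wx":0,"wy":0,"wz":-0.012,"claw":93}
    - {"x":10,"y":60,"z":-145,"wx":0,"wy":0,"wz":-0.012,"claw":93}
    - {"x":11.6,"y":69,"z":-145,"wx":0,"wy":0,"wz":-0.012,"claw":93}
    - {"x":11.6,"y":69,"z":-145,"wx":0,"wy":0,"wz":-0.012,"claw":93}

```text
t: 4.73
eef_pos: [480.0, -122.9, 39.1]
tool_rot: [-2.383, -2.037, -0.003]
force: [0.7, 0.4, 1.1]
grip_width: 92.6
```

```bash
python3 m.py 3 15|tail -1
```

```text
[ 479.4 -127.2   39.5] yaw -0.16218097635385234 [-0.46  0.    0.68] 4.8333
```

>>> send_rows:
  rows:
    - {"x":2,"y":12,"z":0,"wx":0,"wy":0,"wz":-0.004,"claw":93}
    - {"x":3.3,"y":20,"z":0,"wx":0,"wy":0,"wz":-0.004,"claw":93}
    - {"x":4.3,"y":26,"z":0,"wx":0,"wy":0,"wz":-0.004,"claw":93}
    - {"x":5.3,"y":32,"z":0,"wx":0,"wy":0,"wz":-0.004,"claw":93}
    - {"x":6.3,"y":38,"z":0,"wx":0,"wy":0,"wz":-0.004,"claw":93}
    - {"x":7.5,"y":45,"z":0,"wx":0,"wy":0,"wz":-0.004,"claw":93}
    - {"x":9,"y":54,"z":0,"wx":0,"wy":0,"wz":-0.004,"claw":93}
    - {"x":10.5,"y":63,"z":0,"wx":0,"wy":0,"wz":-0.004,"claw":93}

```text
t: 5.5
eef_pos: [489.3, -69.1, 39.9]
tool_rot: [-2.404, -2.022, 0.008]
force: [-1.4, -8.0, 3.3]
grip_width: 92.9
```

```bash
python3 m.py 4 15
```

```text
top [-8.90000e-03 -6.57661e+01]
foot [   0.2968 -228.3182]
sideways -65.64024295998183 89.97109056544403
top ((508.0964660644531, 40.91809844970703), (196.6018829345703, 160.7285919189453), 80.27178192138672) 3707 79.18294987819695
top [ 1.80000e-03 -6.24628e+01]
foot [-6.360000e-02 -2.616698e+02]
sideways -65.90211122751465 93.18609895059114
scene ((510.88629150390625, 31.09935760498047), (221.12794494628906, 168.1293182373047), 80.52208709716797) 4872 80.15394105768297
[490.1 -65.4  39.8] yaw -0.16789571824128124 [-0.91 -2.87  1.98] 5.6
```

>>> send_rows:
  rows:
    - {"x":1,"y":6,"z":0,"wx":0,"wy":0,"wz":0,"claw":93}
    - {"x":2,"y":12,"z":0,"wx":0,"wy":0,"wz":0,"claw":93}
    - {"x":3,"y":18,"z":0,"wx":0,"wy":0,"wz":0,"claw":93}
    - {"x":4,"y":24,"z":0,"wx":0,"wy":0,"wz":0,"claw":93}
    - {"x":5,"y":30,"z":0,"wx":0,"wy":0,"wz":0,"claw":93}
    - {"x":6,"y":36,"z":0,"wx":0,"wy":0,"wz":0,"claw":93}
    - {"x":7,"y":42,"z":0,"wx":0,"wy":0,"wz":0,"claw":93}
    - {"x":8,"y":48,"z":0,"wx":0,"wy":0,"wz":0,"claw":93}

```text
t: 6.27
eef_pos: [497.4, -20.9, 39.8]
tool_rot: [-2.403, -2.023, 0.008]
force: [-0.8, -7.0, 1.6]
grip_width: 92.9
```

```bash
python3 m.py 5 6
```

```text
top [-9.90000e-03 -1.69264e+01]
foot [   0.3613 -171.074 ]
sideways -64.97087527123702 90.48300851375281
top ((519.2896118164062, 99.14546966552734), (175.75375366210938, 159.00523376464844), 80.00701141357422) 3474 79.32255966975504
top [-5.00000e-03 -1.49074e+01]
foot [-5.440000e-02 -2.135618e+02]
sideways -65.69211825071909 93.03269103544885
scene ((518.2152099609375, 79.7505111694336), (218.01449584960938, 166.2615509033203), 80.77291870117188) 5011 80.07513461546375
[497.9 -18.5  39.8] yaw -0.16944415564071696 [ 0.33 -4.02 -0.03] 6.3667
```

>>> send_rows:
  rows:
    - {"x":0.2,"y":1.5,"z":0,"wx":0,"wy":0,"wz":0,"claw":93}
    - {"x":0.5,"y":3,"z":0,"wx":0,"wy":0,"wz":0,"claw":93}
    - {"x":0.7,"y":4.5,"z":0,"wx":0,"wy":0,"wz":0,"claw":93}
    - {"x":1.0,"y":6,"z":0,"wx":0,"wy":0,"wz":0,"claw":93}
    - {"x":1.2,"y":7,"z":0,"wx":0,"wy":0,"wz":0,"claw":93}
    - {"x":1.4,"y":8,"z":0,"wx":0,"wy":0,"wz":0,"claw":93}
    - {"x":1.4,"y":8,"z":0,"wx":0,"wy":0,"wz":0,"claw":93}

```text
t: 6.95
eef_pos: [498.7, -12.9, 39.8]
tool_rot: [-2.404, -2.022, 0.008]
force: [-0.6, -6.6, 1.1]
grip_width: 93.2
```

```bash
python3 m.py 6 3
```

```text
top [-0.0119 -8.6796]
foot [   0.3852 -161.506 ]
sideways -65.10619538444851 90.17610180399356
top ((520.6365356445312, 107.11383056640625), (176.33265686035156, 158.88156127929688), 80.17754364013672) 3430 79.33544132001191
top [ -0.0245 -13.7617]
foot [-6.150000e-02 -2.064484e+02]
sideways -65.86348382856069 93.6649033815783
scene ((518.3358154296875, 84.91134643554688), (218.0701446533203, 168.80850219726562), 80.2885513305664) 4879 80.07996444301432
[498.6 -12.9  39.8] yaw -0.17198356012819963 [-1.85 -6.66  1.39] 7.05
```

>>> send_rows:
  rows:
    - {"x":0.3,"y":2,"z":0,"wx":0,"wy":0,"wz":0.006,"claw":93}
    - {"x":0.5,"y":3,"z":0,"wx":0,"wy":0,"wz":0.006,"claw":93}
    - {"x":0.6,"y":4,"z":0,"wx":0,"wy":0,"wz":0.006,"claw":93}
    - {"x":0.7,"y":4.5,"z":0,"wx":0,"wy":0,"wz":0.006,"claw":93}
    - {"x":0.8,"y":5,"z":0,"wx":0,"wy":0,"wz":0.006,"claw":93}
    - {"x":0.9,"y":5.5,"z":0,"wx":0,"wy":0,"wz":0.006,"claw":93}
    - {"x":1,"y":6,"z":0,"wx":0,"wy":0,"wz":0.006,"claw":93}
    - {"x":1,"y":6,"z":0,"wx":0,"wy":0,"wz":0.006,"claw":93}

```text
t: 7.72
eef_pos: [499.2, -9.8, 39.8]
tool_rot: [2.4, 2.025, -0.013]
force: [-0.9, -7.1, 2.4]
grip_width: 93.1
```

```bash
python3 m.py 7 2
```

```text
top [-3.3000e-03 -5.4079e+00]
foot [   0.3966 -156.6746]
sideways -65.36900687918184 90.12247772138232
top ((521.1502075195312, 111.45977020263672), (173.59410095214844, 158.56141662597656), 80.60318756103516) 3402 79.42186013642277
top [ -0.0231 -13.5956]
foot [-6.100000e-02 -2.029842e+02]
sideways -66.05987705094238 93.59065520996565
scene ((518.0476684570312, 87.09898376464844), (217.6836395263672, 165.58065795898438), 79.4034194946289) 4803 80.04155930457318
[499.2  -9.8  39.9] yaw -0.1691335441841138 [-1.43 -7.75  2.23] 7.8167
```

>>> send_rows:
  rows:
    - {"x":0.3,"y":2,"z":0,"wx":0,"wy":0,"wz":0.003,"claw":93}
    - {"x":0.5,"y":3,"z":0,"wx":0,"wy":0,"wz":0.003,"claw":93}
    - {"x":0.6,"y":3.5,"z":0,"wx":0,"wy":0,"wz":0.003,"claw":93}
    - {"x":0.7,"y":4,"z":0,"wx":0,"wy":0,"wz":0.003,"claw":93}
    - {"x":0.8,"y":4.5,"z":0,"wx":0,"wy":0,"wz":0.003,"claw":93}
    - {"x":0.8,"y":5,"z":0,"wx":0,"wy":0,"wz":0.003,"claw":93}
    - {"x":0.8,"y":5,"z":0,"wx":0,"wy":0,"wz":0.003,"claw":93}

```text
t: 8.4
eef_pos: [499.7, -7.2, 39.9]
tool_rot: [2.399, 2.025, -0.016]
force: [-0.4, -6.9, 1.9]
grip_width: 93.0
```

>>> send_rows:
  rows:
    - {"x":0.3,"y":2,"z":0,"wx":0,"wy":0,"wz":0,"claw":93}
    - {"x":0.5,"y":3,"z":0,"wx":0,"wy":0,"wz":0,"claw":93}
    - {"x":0.6,"y":3.5,"z":0,"wx":0,"wy":0,"wz":0,"claw":93}
    - {"x":0.7,"y":4,"z":0,"wx":0,"wy":0,"wz":0,"claw":93}
    - {"x":0.7,"y":4.5,"z":0,"wx":0,"wy":0,"wz":0,"claw":93}
    - {"x":0.7,"y":4.5,"z":0,"wx":0,"wy":0,"wz":0,"claw":93}

```text
t: 8.9
eef_pos: [499.5, -6.4, 39.8]
tool_rot: [2.399, 2.021, -0.023]
force: [-0.6, -8.4, 2.3]
grip_width: 93.0
```

```bash
python3 m.py 9 0.5|sed -n '1p;9p'
```

```text
top [ 1.1000e-03 -1.5201e+00]
[499.6  -6.4  39.9] yaw -0.17080489571482674 [-1.47 -7.72  2.42] 9.0
```

>>> send_rows:
  rows:
    - {"x":0.5,"y":3,"z":0,"wx":0,"wy":0,"wz":0,"claw":93}
    - {"x":0.6,"y":3.5,"z":0,"wx":0,"wy":0,"wz":0,"claw":93}
    - {"x":0.7,"y":4,"z":0,"wx":0,"wy":0,"wz":0,"claw":93}
    - {"x":0.7,"y":4.5,"z":0,"wx":0,"wy":0,"wz":0,"claw":93}
    - {"x":0.8,"y":5,"z":0,"wx":0,"wy":0,"wz":0,"claw":93}
    - {"x":0.8,"y":5,"z":0,"wx":0,"wy":0,"wz":0,"claw":93}
    - {"x":0.8,"y":5,"z":0,"wx":0,"wy":0,"wz":0,"claw":93}

```text
t: 9.58
eef_pos: [499.4, -6.7, 39.8]
tool_rot: [2.397, 2.017, -0.033]
force: [-0.7, -11.3, 2.4]
grip_width: 92.4
```

>>> send_rows:
  rows:
    - {"x":0.7,"y":4.5,"z":0,"wx":0,"wy":0,"wz":0,"claw":93}
    - {"x":0.8,"y":5,"z":0,"wx":0,"wy":0,"wz":0,"claw":93}
    - {"x":0.9,"y":5.5,"z":0,"wx":0,"wy":0,"wz":0,"claw":93}
    - {"x":1,"y":6,"z":0,"wx":0,"wy":0,"wz":0,"claw":93}
    - {"x":1,"y":6.3,"z":0,"wx":0,"wy":0,"wz":0,"claw":93}
    - {"x":1,"y":6.3,"z":0,"wx":0,"wy":0,"wz":0,"claw":93}
    - {"x":1,"y":6.3,"z":0,"wx":0,"wy":0,"wz":0,"claw":93}
    - {"x":1,"y":6.3,"z":0,"wx":0,"wy":0,"wz":0,"claw":93}

```text
t: 10.25
eef_pos: [499.3, -7.0, 39.8]
tool_rot: [2.395, 2.013, -0.046]
force: [-0.2, -13.8, 3.2]
grip_width: 92.8
```

```bash
python3 m.py 10 0.5|sed -n '1p;9p'
```

```text
top [-1.5000e-03 -1.7032e+00]
[499.2  -7.   39.8] yaw -0.17261779807861558 [ -0.82 -13.4    2.56] 10.35
```

>>> send_rows:
  rows:
    - {"x":0.9,"y":5.5,"z":0,"wx":0,"wy":0,"wz":0,"claw":93}
    - {"x":1,"y":6,"z":0,"wx":0,"wy":0,"wz":0,"claw":93}
    - {"x":1,"y":6.3,"z":0,"wx":0,"wy":0,"wz":0,"claw":93}
    - {"x":1,"y":6.3,"z":0,"wx":0,"wy":0,"wz":0,"claw":93}
    - {"x":1,"y":6.3,"z":0,"wx":0,"wy":0,"wz":0,"claw":93}
    - {"x":1,"y":6.3,"z":0,"wx":0,"wy":0,"wz":0,"claw":93}
    - {"x":1,"y":6.3,"z":0,"wx":0,"wy":0,"wz":0,"claw":93}
    - {"x":1,"y":6.3,"z":0,"wx":0,"wy":0,"wz":0,"claw":93}

```text
t: 11.02
eef_pos: [499.1, -7.3, 39.8]
tool_rot: [2.391, 2.01, -0.059]
force: [-0.7, -13.5, 3.1]
grip_width: 92.8
```

Held at ~13.5 N (bookend about 6 N net of friction) for over 0.5 s. Back away.

>>> send_rows:
  rows:
    - {"x":-1,"y":-6,"z":0,"wx":0,"wy":0,"wz":0,"claw":93}
    - {"x":-4,"y":-25,"z":0,"wx":0,"wy":0,"wz":0,"claw":93}
    - {"x":-9,"y":-55,"z":0,"wx":0,"wy":0,"wz":0,"claw":93}
    - {"x":-15,"y":-90,"z":20,"wx":0,"wy":0,"wz":0,"claw":93}
    - {"x":-20,"y":-125,"z":60,"wx":0,"wy":0,"wz":0,"claw":93}
    - {"x":-25,"y":-150,"z":100,"wx":0,"wy":0,"wz":0,"claw":93}
    - {"x":-25,"y":-150,"z":130,"wx":0,"wy":0,"wz":0,"claw":93}
    - {"x":-25,"y":-150,"z":130,"wx":0,"wy":0,"wz":0,"claw":93}

```text
t: 11.68
eef_pos: [477.6, -160.2, 175.8]
tool_rot: [2.388, 1.998, -0.046]
force: [1.7, 0.1, 0.4]
grip_width: 92.9
```

```bash
python3 m.py 11 1
python3 - <<'E'
import cv2
cv2.imwrite("pics/fin.png",cv2.resize(cv2.imread("pics/top_11.png")[180:360,140:380],None,fx=3,fy=3))
E
```

```text
top [-1.6000e-03 -2.3053e+00]
foot [-3.800000e-03 -2.003181e+02]
sideways -65.51309166427548 90.07818327364397
top ((518.4996948242188, 101.66937255859375), (200.7181854248047, 160.94100952148438), 80.19676208496094) 4605 79.33049399938295
top [ -0.0289 -13.7492]
foot [ 3.60000e-03 -2.01239e+02]
sideways -65.88106659596905 93.04974778798356
scene ((520.83251953125, 99.92036437988281), (200.79200744628906, 167.51602172851562), 80.67581939697266) 4786 80.12225481007084
[ 475.5 -157.1  171.6] yaw -0.1734093208639156 [-0.21 -0.77 -0.55] 11.7833
```

View pics/fin.png

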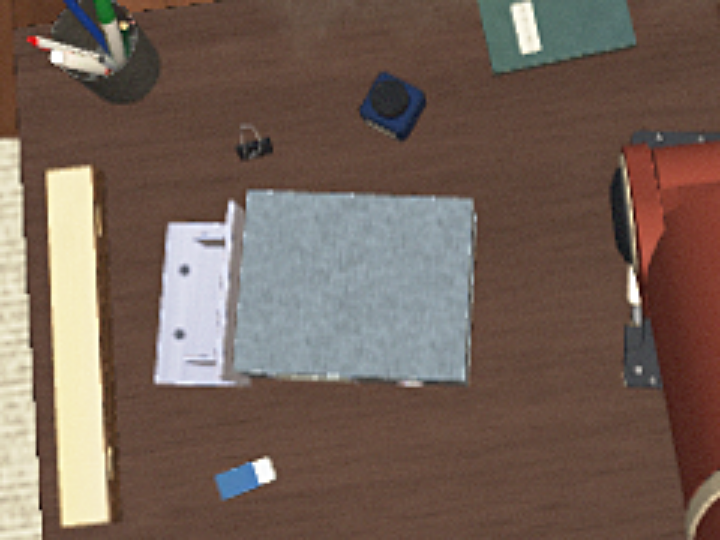

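The box (crop columns 235–473, rows 190–382) lies flat and flush on the plate. The eraser, ink bottle and binder clip have not moved.

```bash
python3 -c "
from cell import ctrl
print(ctrl.close_job())"
```

```text
the job is handed in; nothing more can be done
None
```

I tipped the box file over where it stood, slid it about 95 mm to the bookend, pressed it there, backed off and handed the job in at about 12 s. No verdict was reported.

- **Tipping:** I pushed near the top with both open fingers, and it fell flat on its +y side.
- **Pressing:** Sliding took about 7 N. At the plate, I held a push of about 13.5 N for over 0.5 s. That puts about 6 N on the plate once friction is taken off. The plate force is worked out from the wrist force, not measured.
- **Last check (top camera):**
  - The foot is 200 mm from the plate, so the top end is flush.
  - It is square to within about 0.005 rad and about 12 mm off the plate's middle sideways.
  - The gripper is clear of everything. The eraser, ink bottle and binder clip look unmoved; the tin was hidden by the arm, which passed well clear of it.
- **Disagreement:** The scene camera's fit of the top edge differed, giving a gap of about 14 mm and a 0.03 rad slope. I put this down to the bookend hiding that edge, because its view of the foot agrees with the top camera to 1 mm.

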